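Weigh the crate of empty cans

TASK

Weigh the slatted crate of empty cans for the recycling: pick it up by the wooden grip on its wire bail, hang the bail on the hook of the spring scale, and lower it slowly, no faster than about 2 cm a second, so that the spring takes the weight gently, with no sudden jump or bounce of the pointer. Let go only once the scale is carrying all of the weight, neither dropping the crate onto the hook nor forcing the hook or pulling it to its bottom stop, and leave the crate hanging free, straight and still. Do not disturb the other things on the table.

Things in the scene. Friction and masses are not known exactly. Their poses are not given: they have to be found in the camera images.
- crate: Slatted crate of pale wood, 120 (x) x 150 (y) x 68 mm high, two slim drink cans lying wedged inside; total mass unknown, 0.18 to 0.58 kg. The only crate with a wire bail: rigid steel wire 8 mm thick, in the plane x = 0, up both y ends to y = +-78, z = 108 mm, then sloping like a roof to a peak at y = 0, z = 150 mm. Origin: centre of the underside, z up; the same when turned by half a turn.
- crate_eye (a point): Centre of the 8 mm wire at the bail's peak, 150 mm above the crate's underside: the spot that lies in the hook. The window under it, down to the crate's rim, is 78 mm high.
- crate_grip (a point): Centre (to 2 mm) of the wooden grip block standing on the bail's peak, 26 mm above crate_eye. The block is 18 mm in crate x, 30 mm in crate y, 44 mm high (152 to 196 mm over the crate's underside). Grip it from above across its 30 mm (fingers closing along crate y, along the bail): so the fingers stay beside the hook, not in line with it.
- stand: Spring scale on a steel stand fixed to the table: foot 170 x 170 x 12 mm (its centre 20 mm to -x of the origin), grey column 44 x 44 mm up to 285 mm, black cap to 310 mm, white graduated plate on its -y side. A round steel hook arm sticks out along local -x. Place and yaw vary. Origin: on the table, under the column's axis; z up.
- hook_seat (a point): Where the bail wire's centre lies when seated in the hook's pocket: 130 mm from the column's axis along stand -x, 240 mm up when unloaded; moves with the hook. Hook: 10 mm round steel in the stand's x-z plane; arm axis 8 mm above the seat, pocket mouth 44 mm axis to axis. Wire lowered within 8 mm of the seat falls in. The bail lies across the hook: crate y along stand y (either way).
- hook_tip (a point): Top of the hook's upturned free end, 26 mm from hook_seat along stand -x and 27 mm above it. The bail comes in from the free end with its wire passing over the tip and the tip reaching through the window under the wire; then it is lowered.
- scale_hook (a joint): Travel of the hook and its black pointer, m: 0 unloaded, grows downward, bottom stop at 0.075 (overloaded above 0.068). Spring about 110 N/m, lightly damped: the crate draws it down by 16 to 52 mm, depending on its unknown mass. Let go too early or too late, it jumps and bounces (over 0.06 m/s is a jump, so lower at 0.02 or less).
- open_crate: Bystander: like crate without bail or grip, two cans standing in it, 106 mm high. It may stand on either of the two places where the crates stand. Origin: centre of the underside.
- drink_bottle: Bystander: yellow drink bottle, 86 mm across, 240 mm high. Origin: centre of the underside.
- drink_can: Bystander: orange can, 66 mm across, 115 mm high. Origin: centre of the underside.
- mug: Bystander: white mug, 80 mm across, 90 mm high. Origin: centre of the underside.
- remote: Bystander: black remote control, 45 x 160 x 18 mm. Origin: centre of the underside.
- dish: Bystander: grey bowl, 120 mm across, 35 mm high. Origin: centre of the underside.
Mind the look-alikes: they are no part of the job. Leave any red look-alike of the crate alone.

How it is judged (in metres and radians):
On the way, in this order (a step that is already met when the one before it is completed fails the run):
1. the crate is lifted off the table by its grip, the scale still unloaded (height (world z) of crate above 0.03 m and contact force between the fingers and crate above 0.5 N and value of joint scale_hook below 0.004 m), for 0.2 s.
2. the bail lies in the hook and has drawn the pointer down at least 10 mm while the gripper still holds the crate (distance between crate_eye and hook_seat below 0.014 m and value of joint scale_hook above 0.01 m and contact force between the fingers and crate above 0.3 N), for 0.2 s.
At the end, for the whole second after the job is handed in: The crate hangs free from the hook with the wire's peak within 14 mm of the hook's seat, its underside more than 20 mm above the table, within 0.15 rad of upright and at rest (below 30 mm/s and 0.3 rad/s); the pointer shows its weight (13 to 58 mm of travel) and stands still (within 10 mm/s) (distance between crate_eye and hook_seat below 0.014 m and value of joint scale_hook between 0.013 and 0.058 m and velocity of joint scale_hook between -0.01 and 0.01 m/s and height (world z) of crate above 0.02 m and linear speed of crate below 0.03 m/s and angular speed of crate below 0.3 rad/s and angle between crate's own z axis and vertical below 0.15 rad); the robot touches nothing.
It fails at once if the pointer jumps: the hook moves faster than 0.06 m/s up or down (velocity of joint scale_hook above 0.06 m/s or velocity of joint scale_hook below -0.06 m/s).
It fails at once if the hook is pulled to its bottom stop (beyond 68 mm) (value of joint scale_hook above 0.068 m).
It fails at once if the crate is forced against the scale with more than 15 N (contact force between crate and stand above 15 N).
It fails at once if the gripper or arm pushes on the scale with more than 5 N (contact force between any of the arm, the fingers and stand above 5 N).
It fails at once if another thing on the table is moved by more than 30 mm (distance of any of open_crate, drink_bottle, drink_can, mug, remote, dish from where it was at the start of the episode above 0.03 m).
It also fails if it takes over 72 s, if anything falls off the work surface, if the arm or the gripper's body presses on something with over 40 N, if the wrist force passes 120 N, or if a joint passes its speed limit or range.

ROBOT

A 7-joint arm with a two-finger parallel gripper is mounted at the origin on the work surface. World frame = base frame: x ahead of the robot, y to its left, z up, the work surface at z = 0. Lengths are in m, angles in degrees, forces in N, time in s.
With the tool pointing down it reaches from about 0.425 to 0.875 m from the base axis. Payload 4.7 kg.
Tool frame: the origin (TCP) lies between the finger pads; the fingertips stand 8 mm ahead of it and the grasp point (between the pads) lies 11 mm behind it (env.tip_extent is the distance from the TCP to the fingertips, in m); z points along the fingers, y is the line along which they close (so a half turn about z gives the same grasp; the last joint's range is limited). The gripper opens to 87 mm and grips with 3 to 60 N. Pads are 19 mm wide; open, the fingers measure 117 mm over their backs; the gripper's body (75 mm by 190 mm) begins 51 mm behind the grasp point.
Start: joints at [67.959, 18.392, -4.016, 83.108, 1.295, 78.541, -3.26], TCP at [0.252, -0.599, 0.231] pointing down, gripper open.
Joint ranges: [-163.93, 163.93], [-17.29, 119.83], [-79.2, 71.16], [3.27, 140.29], [-89.18, 269.18], [5.43, 117.66], [-154.24, 154.24]. Speed limits (degrees/s): [147.25, 147.25, 180, 180, 180, 180, 180].

INTERFACE

Orientations are given as [roll, pitch, yaw] about the fixed x, y, z axes, in that order (R = Rz(yaw) Ry(pitch) Rx(roll)).
In Python, from cell import sensors, vision, workorder, env gives the robot as it stands.
- The arm moves only by the tool drive_tool, never from a script. Its argument "moves" is a list of rows, each an object of numbers: "x", "y", "z": the shift along the tool's x, y, z in mm; "rx", "ry", "rz": the turn, a rotation vector about the tool's x, y, z in rad; "fingers": the closure, from -1 (fully open) to 1 (shut). In form: [{"x": .., "y": .., "z": .., "rx": .., "ry": .., "rz": .., "fingers": ..}, ...]. A call has 1 to 20 rows; each row is the pose to reach, as a shift and turn from the pose commanded when the call began, along the tool's axes at that moment; what a row does not reach only later rows make up. A row lasts 1/8 s, in which the tool goes at most 62.5 mm and 10.7 degrees, less where a joint would pass 70% of its speed; a pose out of reach is approached as far as the arm can. A call with a gripper value outside its range is refused whole. The fingers move at their own pace and stop on an object; "force" is the grip in N (left out, the last holds). Time passes only in rows, so rows that repeat a pose let the fingers close. It gives the time, the measured TCP pose, the force, the opening and the grip force at its end, in the units of the state.
- sensors.get_obs(): the state, without advancing time (a new reading comes with each control period).
- vision.read_camera(name): name is "scene" or "top" or "wrist"; returns a dict with "image" (384x512x3 uint8, red, green, blue), "fx", "fy", "cx", "cy" (pixels), "k1" (the pictures are not rectified: a ray, as slopes to the right and down, at radius r is drawn at 1 + k1 r^2 times it, then the intrinsics apply), "R" (3x3) and "t" (3): a world point X has camera coordinates R X + t. Camera axes: x right, y down, z forward; pixel columns grow to the right and rows downward; lengths in m; the calibration is good to about 2 mm. A picture is of the moment at which its call begins. There is no depth.
- workorder.sign_off(): hands the job in; it is judged then, once.
The state is a dict: "time_s": time; "qpos": joint angles; "joint_velocities": joint speeds; "effort": joint torques, N m; "tool_pos": TCP position; "tool_rot": TCP orientation; "force": force on the tool from outside, world axes, zero at the start; "wrist_torque": the same for the moment, N m; "grip_width": finger opening in m; "grasp_force": force on a finger pad.
Only numpy, scipy, OpenCV 4.12 (cv2) and the standard library are available. Lean on these libraries where they do the work, as an engineer would, in place of code of your own. Each camera call takes 0.05 s, during which the arm holds its last target. There are 200 camera calls.

## Working session

There is one attempt and no reset: what is moved stays moved. The work goes in short steps, Python scripts to look and compute and a tool call to move; the robot and the scene stay as the last step left them, time stands still between calls to the robot, and variables do not carry over. Pictures are saved under pics/ and viewed, at most 10 in all, crops included, and the job is handed in when it is done.

Besides the shell and the picture viewer there is one more tool, called after "Call:" by a JSON object that holds its "op" and its "data", one argument or row to a line. drive_tool: Moves the arm, as the interface text tells. Its arguments: {"type":"object","properties":{"moves":{"type":"array"},"force":{"type":"number"}},"required":["moves"]}

```bash
mkdir -p pics; cat > h.py <<'E'
import numpy as np, cv2, pickle
from cell import sensors, vision, workorder, env
def snap(n,f):
    c=vision.read_camera(n); pickle.dump(c,open(f'pics/{f}.pkl','wb')); cv2.imwrite(f'pics/{f}.png',c['image'][:,:,::-1]); return c
def load(f): return pickle.load(open(f'pics/{f}.pkl','rb'))
def K(c): return np.array([[c['fx'],0,c['cx']],[0,c['fy'],c['cy']],[0,0,1.]])
def ray(c,u,v):
    p=cv2.undistortPoints(np.array([[[u,v]]],float),K(c),np.array([c['k1'],0,0,0.])).ravel()
    R=np.array(c['R']);o=-R.T@np.array(c['t']);d=R.T@np.array([*p,1]);return o,d/np.linalg.norm(d)
def onz(c,u,v,z):
    o,d=ray(c,u,v);return o+d*(z-o[2])/d[2]
def proj(c,X):
    X=np.atleast_2d(X).astype(float);r,_=cv2.Rodrigues(np.array(c['R']))
    return cv2.projectPoints(X,r,np.array(c['t'],float),K(c),np.array([c['k1'],0,0,0.]))[0].reshape(-1,2)
def tri(*cs):
    A=0;b=0
    for c,u,v in cs:
        o,d=ray(c,u,v);P=np.eye(3)-np.outer(d,d);A=A+P;b=b+P@o
    return np.linalg.solve(A,b)
E
python3 - <<'E'
from h import *
a=snap('scene','s0');b=snap('top','t0')
cv2.imwrite('pics/both.png',np.vstack([a['image'],b['image']])[:,:,::-1])
for c in(a,b):print(-np.array(c['R']).T@c['t'],c['fx'],c['k1'])
for n in('s0','t0'):cv2.imwrite(f'pics/{n}b.png',cv2.resize(cv2.imread(f'pics/{n}.png'),(800,600),interpolation=cv2.INTER_CUBIC))
print(sensors.get_obs())
E
```

```text
[1.31139209 0.03014291 1.41119225] 497.97156007572914 0.012916485329330893
[ 0.30059768 -0.11272651  1.26565662] 396.41928385705853 0.03839594580961772
{'time_s': 0.1, 'qpos': array([67.95930692, 18.43533011, -4.01570872, 83.16763017,  1.29553112,
       78.54102106, -3.26131269]), 'joint_velocities': array([-0.02299455, -0.1458073 , -0.01703592, -0.11412554,  0.03733676,
        0.02672879, -0.11002131]), 'effort': array([ 1.84537789e-04, -4.92570662e+01, -4.05517146e-01, -3.13398135e+01,
       -6.40941714e-02,  3.95759556e-02,  6.08934761e-05]), 'tool_pos': array([ 0.25216015, -0.59857398,  0.2295675 ]), 'tool_rot': array([-1.79901281e+02,  5.91448879e-03,  2.28492480e+01]), 'force': array([-0.33004577,  0.2626204 , -0.39725996]), 'wrist_torque': array([0.04834008, 0.00918142, 0.02848667]), 'grasp_force': 0.0, 'grip_width': 0.08720019995649496}
```

View pics/s0b.png

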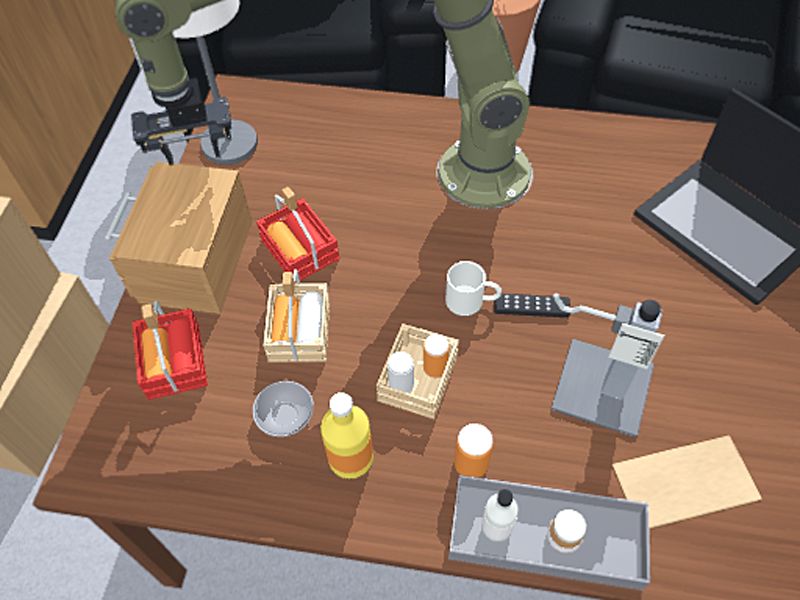

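View pics/t0b.png

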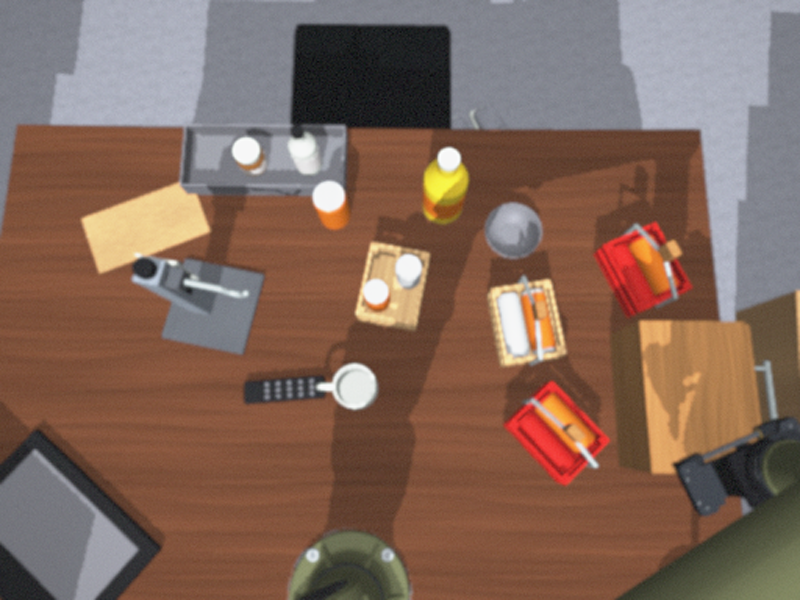

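Candidates, in 800x600 scene pixels: red crates with bails at (168,352) and (298,237), a pale crate with cans standing and no bail at (418,368), and a pale crate with bail and grip at (296,320). Only the last fits, since it is pale with a wire bail. It appears in top at (527,322). The stand is at about (610,370) in scene and (200,300) in top. I'll confirm in enlarged crops.

```bash
python3 - <<'E'
from h import *
# crops in native px: (cam,u0,v0) 100x75 -> x4
L=[('s0',140,165),('s0',345,185),('t0',290,165),('t0',75,155)]
ims=[cv2.resize(cv2.imread(f'pics/{n}.png')[v:v+100,u:u+100],(400,300) if 0 else (400,400),interpolation=cv2.INTER_CUBIC) for n,u,v in L]
ims=[i[:300] for i in ims]
m=np.vstack([np.hstack(ims[:2]),np.hstack(ims[2:])]);cv2.imwrite('pics/m1.png',m)
E
```

```text
(no output)
```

View pics/m1.png

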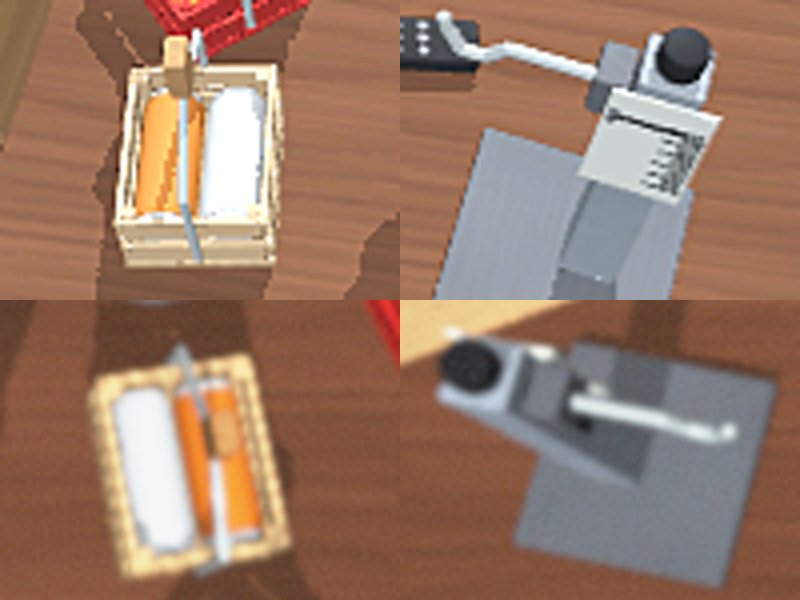

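```bash
python3 - <<'E'
from h import *
from scipy.optimize import least_squares as LS
s,t=load('s0'),load('t0')
S1=lambda x,y:(140-.5+(x+.5)/4,165-.5+(y+.5)/4);S2=lambda x,y:(345-.5+(x-399.5)/4,185-.5+(y+.5)/4)
T1=lambda x,y:(290-.5+(x+.5)/4,165-.5+(y-299.5)/4);T2=lambda x,y:(75-.5+(x-399.5)/4,155-.5+(y-299.5)/4)
q=[onz(s,*S1(*p),.068)[:2] for p in[(130,68),(278,66),(277,228),(117,222)]]
print('rim scene',np.round(q,4),np.mean(q,0))
q2=[onz(t,*T1(*p),.068)[:2] for p in[(95,375),(250,355),(290,540),(127,575)]]
print('rim top',np.round(q2,4),np.mean(q2,0))
b=[onz(s,*S1(*p),0.)[:2] for p in[(127,266),(272,262)]];print('base front',np.round(b,4))
print('grip tri top face ctr',tri((s,*S1(177,43)),(t,*T1(224,428))))
print('hook tip',tri((s,*S2(442,15)),(t,*T2(731,430))))
print('cap top',tri((s,*S2(686,50)),(t,*T2(470,365))), onz(t,*T2(470,365),.31),onz(s,*S2(686,50),.31))
f=[onz(t,*T2(*p),.012)[:2] for p in[(775,380),(722,585),(517,540),(572,340)]];print('foot top',np.round(f,4),np.mean([f[0],f[2]],0))
f=[onz(s,u*.64-.2,v*.64-.2,.012)[:2] for u,v in[(573,341),(553,404),(636,434),(655,368)]];print('foot scene',np.round(f,4),np.mean(f,0))
E
```

```text
rim scene [[ 0.4432 -0.4132]
 [ 0.4232 -0.2933]
 [ 0.5733 -0.2618]
 [ 0.5867 -0.3866]] [ 0.50659527 -0.33873348]
rim top [[ 0.5731 -0.2682]
 [ 0.5896 -0.3888]
 [ 0.4459 -0.4123]
 [ 0.4189 -0.2885]] [ 0.50687866 -0.33945465]
base front [[ 0.5888 -0.3892]
 [ 0.5675 -0.2739]]
grip tri top face ctr [ 0.50529937 -0.33787425  0.20597082]
hook tip [0.51685265 0.15893183 0.26444667]
cap top [0.54878393 0.3125221  0.30411312] [0.54730477 0.30942458 0.31      ] [0.55264261 0.31148426 0.31      ]
foot top [[0.613  0.1953]
 [0.4463 0.2273]
 [0.4817 0.3904]
 [0.6457 0.3613]] [0.54732254 0.29284667]
foot scene [[0.4527 0.2289]
 [0.6031 0.1959]
 [0.6427 0.3564]
 [0.4914 0.3947]] [0.54747686 0.29396281]
```

The crop confirms it: the pale crate with one orange and one white can lying down, with a bail and grip. The grip is at about (177,70) in the upper-left crop. The stand hook's free end is at (442,15) in the upper-right crop and (731,430) in the lower-right one.

Estimates:
- **Crate:** centre (0.506, -0.339), y axis at 9.5°.
- **Stand:** yaw 78°, seat about (0.524, 0.186).

```bash
cat >> h.py <<'E'
from scipy.spatial.transform import Rotation as Ro
def rel(p,yaw):
    o=sensors.get_obs();R=Ro.from_euler('xyz',o['tool_rot'],degrees=True)
    T=Ro.from_euler('xyz',[180,0,yaw],degrees=True)
    print('shift mm',np.round(R.inv().apply(np.array(p)-o['tool_pos'])*1000,1),'rot',np.round((R.inv()*T).as_rotvec(),4))
E
python3 -c "
from h import *
rel([.506,-.339,.30],99.5)
t=load('t0');s=load('s0')
for n,u,v,z in[('bottle',449,158,.24),('can',329,193,.115),('mug',355,385,.09),('open',393,285,.07)]:print(n,onz(t,u*.64,v*.64,z))
print('box top',[onz(t,u*.64,v*.64,.15)for u,v in[(640,322),(750,322)]],[onz(s,u*.64,v*.64,.15)for u,v in[(244,170),(207,265)]])
"
```

```text
shift mm [ 334.7 -140.8  -70.2] rot [-1.5000e-03 -1.1000e-03 -1.3378e+00]
bottle [ 0.76810524 -0.17897118  0.24      ]
can [0.74979393 0.04982177 0.115     ]
mug [ 0.37757745 -0.00807083  0.09      ]
open [ 0.57493722 -0.07665009  0.07      ]
box top [array([ 0.48954957, -0.52867926,  0.15      ]), array([ 0.49073781, -0.72537717,  0.15      ])] [array([ 0.21051082, -0.51596823,  0.15      ]), array([ 0.47014873, -0.52087123,  0.15      ])]
```

Call:
{"op": "drive_tool", "data": {
  "moves": [
    {"z":-40,"fingers":-1},
    {"z":-70,"fingers":-1},
    {"x":40,"y":-17,"z":-70,"rz":-0.16,"fingers":-1},
    {"x":80,"y":-34,"z":-70,"rz":-0.32,"fingers":-1},
    {"x":125,"y":-53,"z":-70,"rz":-0.5,"fingers":-1},
    {"x":170,"y":-72,"z":-70,"rz":-0.68,"fingers":-1},
    {"x":215,"y":-90,"z":-70,"rz":-0.86,"fingers":-1},
    {"x":260,"y":-109,"z":-70,"rz":-1.04,"fingers":-1},
    {"x":300,"y":-126,"z":-70,"rz":-1.2,"fingers":-1},
    {"x":334.7,"y":-140.8,"z":-70,"rz":-1.338,"fingers":-1},
    {"x":334.7,"y":-140.8,"z":-70,"rz":-1.338,"fingers":-1},
    {"x":334.7,"y":-140.8,"z":-70,"rz":-1.338,"fingers":-1},
    {"x":334.7,"y":-140.8,"z":-70,"rz":-1.338,"fingers":-1}
  ],
  "force": 30
}}

```text
invalid input at $.moves[0]: expected keys x, y, z, rx, ry, rz, fingers
```

```bash
python3 -c "
from h import *
w=snap('wrist','w1');rel([.506,-.339,.17],99.5)
for n,X in[('grip',[.506,-.339,.196])]:print(proj(w,X))
im=cv2.resize(w['image'][:,:,::-1],(800,600));cv2.imwrite('pics/w1b.png',im)
"
```

```text
shift mm [ 334.7 -140.6   59.9] rot [-1.3000e-03 -9.0000e-04 -1.3378e+00]
[[ 104.3467744  -129.25771839]]
```

View pics/w1b.png

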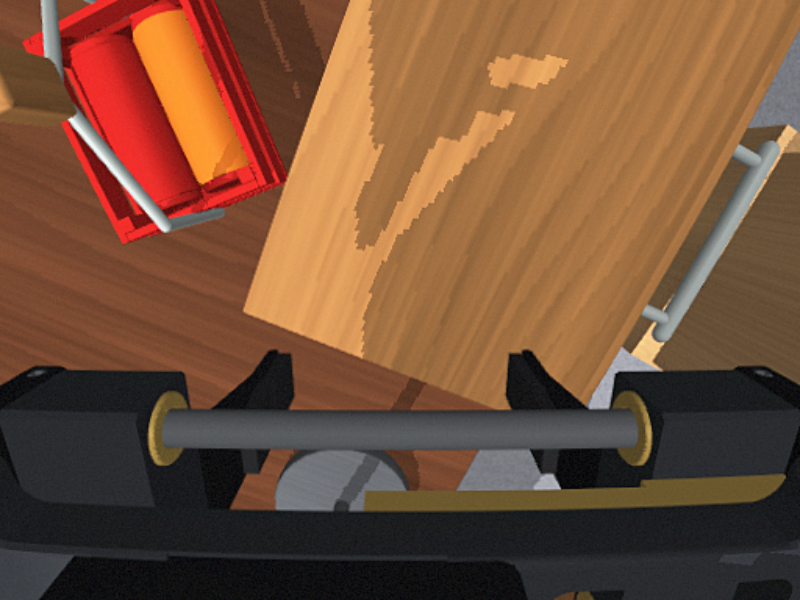

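The move was refused because every key is required, so this picture is still from the start pose: red crate at upper left, wooden box in the middle.

Call:
{"op": "drive_tool", "data": {
  "moves": [
    {"x":0,"y":0,"z":-40,"rx":0,"ry":0,"rz":0,"fingers":-1},
    {"x":0,"y":0,"z":-70,"rx":0,"ry":0,"rz":0,"fingers":-1},
    {"x":40,"y":-17,"z":-70,"rx":0,"ry":0,"rz":-0.16,"fingers":-1},
    {"x":80,"y":-34,"z":-70,"rx":0,"ry":0,"rz":-0.32,"fingers":-1},
    {"x":125,"y":-53,"z":-70,"rx":0,"ry":0,"rz":-0.5,"fingers":-1},
    {"x":170,"y":-72,"z":-70,"rx":0,"ry":0,"rz":-0.68,"fingers":-1},
    {"x":215,"y":-90,"z":-70,"rx":0,"ry":0,"rz":-0.86,"fingers":-1},
    {"x":260,"y":-109,"z":-70,"rx":0,"ry":0,"rz":-1.04,"fingers":-1},
    {"x":300,"y":-126,"z":-70,"rx":0,"ry":0,"rz":-1.2,"fingers":-1},
    {"x":334.7,"y":-140.8,"z":-70,"rx":0,"ry":0,"rz":-1.338,"fingers":-1},
    {"x":334.7,"y":-140.8,"z":-70,"rx":0,"ry":0,"rz":-1.338,"fingers":-1},
    {"x":334.7,"y":-140.8,"z":-70,"rx":0,"ry":0,"rz":-1.338,"fingers":-1},
    {"x":334.7,"y":-140.8,"z":-70,"rx":0,"ry":0,"rz":-1.338,"fingers":-1}
  ],
  "force": 30
}}

```text
time_s: 1.78
tool_pos: [0.505, -0.3408, 0.3004]
tool_rot: [-179.9, 0.0, 99.3]
force: [-0.5, 0.3, -0.2]
grip_width: 0.0875
grasp_force: 0.0
```

```bash
python3 -c "
from h import *
w=snap('wrist','w2');rel([.506,-.339,.17],99.5)
print(sensors.get_obs()['tool_pos'],proj(w,[.506,-.339,.196])/.64)
im=cv2.resize(w['image'][:,:,::-1],(800,600));cv2.imwrite('pics/w2b.png',im)
"
```

```text
shift mm [  1.6   1.2 130.4] rot [-0.0006  0.0004 -0.0027]
[ 0.50511004 -0.34072199  0.30042098] [[402.28568036 300.75643856]]
```

View pics/w2b.png

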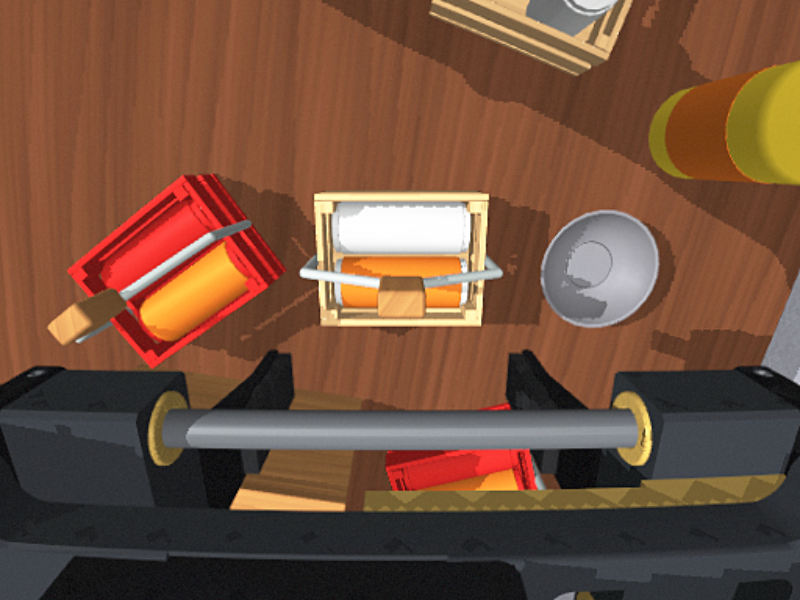

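The wrist picture shows the pale crate square to the fingers. The top of the grip block is centred at about (402,303), against (402,301) predicted, so the error is within 1 mm. Descending and gripping next.

Call:
{"op": "drive_tool", "data": {
  "moves": [
    {"x":1,"y":1,"z":30,"rx":0,"ry":0,"rz":0,"fingers":-1},
    {"x":1,"y":1,"z":60,"rx":0,"ry":0,"rz":0,"fingers":-1},
    {"x":1,"y":1,"z":85,"rx":0,"ry":0,"rz":0,"fingers":-1},
    {"x":1,"y":1,"z":105,"rx":0,"ry":0,"rz":0,"fingers":-1},
    {"x":1,"y":1,"z":120,"rx":0,"ry":0,"rz":0,"fingers":-1},
    {"x":1,"y":1,"z":130,"rx":0,"ry":0,"rz":0,"fingers":-1},
    {"x":1,"y":1,"z":130,"rx":0,"ry":0,"rz":0,"fingers":-1},
    {"x":1,"y":1,"z":130,"rx":0,"ry":0,"rz":0,"fingers":1},
    {"x":1,"y":1,"z":130,"rx":0,"ry":0,"rz":0,"fingers":1},
    {"x":1,"y":1,"z":130,"rx":0,"ry":0,"rz":0,"fingers":1},
    {"x":1,"y":1,"z":130,"rx":0,"ry":0,"rz":0,"fingers":1},
    {"x":1,"y":1,"z":130,"rx":0,"ry":0,"rz":0,"fingers":1},
    {"x":1,"y":1,"z":130,"rx":0,"ry":0,"rz":0,"fingers":1},
    {"x":1,"y":1,"z":130,"rx":0,"ry":0,"rz":0,"fingers":1}
  ],
  "force": 30
}}

```text
time_s: 3.58
tool_pos: [0.5066, -0.3383, 0.1704]
tool_rot: [-180.0, -0.0, 99.5]
force: [-1.5, -0.1, 0.7]
grip_width: 0.0298
grasp_force: 30.0
```

Call:
{"op": "drive_tool", "data": {
  "moves": [
    {"x":0,"y":0,"z":-4,"rx":0,"ry":0,"rz":0,"fingers":1},
    {"x":0,"y":0,"z":-10,"rx":0,"ry":0,"rz":0,"fingers":1},
    {"x":0,"y":0,"z":-20,"rx":0,"ry":0,"rz":0,"fingers":1},
    {"x":0,"y":0,"z":-32,"rx":0,"ry":0,"rz":0,"fingers":1},
    {"x":0,"y":0,"z":-45,"rx":0,"ry":0,"rz":0,"fingers":1},
    {"x":0,"y":0,"z":-60,"rx":0,"ry":0,"rz":0,"fingers":1},
    {"x":0,"y":0,"z":-75,"rx":0,"ry":0,"rz":0,"fingers":1},
    {"x":0,"y":0,"z":-90,"rx":0,"ry":0,"rz":0,"fingers":1},
    {"x":0,"y":0,"z":-105,"rx":0,"ry":0,"rz":0,"fingers":1},
    {"x":0,"y":0,"z":-118,"rx":0,"ry":0,"rz":0,"fingers":1},
    {"x":0,"y":0,"z":-129,"rx":0,"ry":0,"rz":0,"fingers":1},
    {"x":0,"y":0,"z":-136,"rx":0,"ry":0,"rz":0,"fingers":1},
    {"x":0,"y":0,"z":-140,"rx":0,"ry":0,"rz":0,"fingers":1},
    {"x":0,"y":0,"z":-140,"rx":0,"ry":0,"rz":0,"fingers":1},
    {"x":0,"y":0,"z":-140,"rx":0,"ry":0,"rz":0,"fingers":1}
  ]
}}

```text
time_s: 5.45
tool_pos: [0.5068, -0.3381, 0.3101]
tool_rot: [-180.0, -0.0, 99.5]
force: [0.3, -0.3, -2.4]
grip_width: 0.0295
grasp_force: 30.0
```

```bash
python3 -c "
from h import *
# pre-hook: 75 mm from seat along stand -x
a=np.radians(78);d=np.array([np.cos(a),np.sin(a)]);seat=np.array([.5240,.1855]);p=seat-.085*d
print(p);rel([*p,.31],78);print(sensors.get_obs()['force'])
"
```

```text
[0.50632751 0.10235745]
shift mm [4.344e+02 7.240e+01 2.000e-01] rot [-0.0008 -0.0004  0.3755]
[ 0.3027178  -0.29572513 -2.36348525]
```

Call:
{"op": "drive_tool", "data": {
  "moves": [
    {"x":5,"y":1,"z":0,"rx":0,"ry":0,"rz":0.005,"fingers":1},
    {"x":15,"y":2.5,"z":0,"rx":0,"ry":0,"rz":0.013,"fingers":1},
    {"x":33,"y":5.5,"z":0,"rx":0,"ry":0,"rz":0.03,"fingers":1},
    {"x":60,"y":10,"z":0,"rx":0,"ry":0,"rz":0.052,"fingers":1},
    {"x":90,"y":15,"z":0,"rx":0,"ry":0,"rz":0.078,"fingers":1},
    {"x":122,"y":20,"z":0,"rx":0,"ry":0,"rz":0.105,"fingers":1},
    {"x":155,"y":26,"z":0,"rx":0,"ry":0,"rz":0.134,"fingers":1},
    {"x":188,"y":31,"z":0,"rx":0,"ry":0,"rz":0.162,"fingers":1},
    {"x":221,"y":37,"z":0,"rx":0,"ry":0,"rz":0.191,"fingers":1},
    {"x":254,"y":42,"z":0,"rx":0,"ry":0,"rz":0.219,"fingers":1},
    {"x":287,"y":48,"z":0,"rx":0,"ry":0,"rz":0.248,"fingers":1},
    {"x":320,"y":53,"z":0,"rx":0,"ry":0,"rz":0.276,"fingers":1},
    {"x":352,"y":58.5,"z":0,"rx":0,"ry":0,"rz":0.304,"fingers":1},
    {"x":380,"y":63,"z":0,"rx":0,"ry":0,"rz":0.328,"fingers":1},
    {"x":403,"y":67,"z":0,"rx":0,"ry":0,"rz":0.348,"fingers":1},
    {"x":420,"y":70,"z":0,"rx":0,"ry":0,"rz":0.363,"fingers":1},
    {"x":430,"y":71.5,"z":0,"rx":0,"ry":0,"rz":0.372,"fingers":1},
    {"x":434,"y":72.4,"z":0,"rx":0,"ry":0,"rz":0.3755,"fingers":1},
    {"x":434,"y":72.4,"z":0,"rx":0,"ry":0,"rz":0.3755,"fingers":1},
    {"x":434,"y":72.4,"z":0,"rx":0,"ry":0,"rz":0.3755,"fingers":1}
  ]
}}

```text
time_s: 7.95
tool_pos: [0.5068, 0.101, 0.3105]
tool_rot: [-180.0, 0.0, 77.9]
force: [0.2, 0.6, -2.2]
grip_width: 0.0299
grasp_force: 30.0
```

```bash
python3 -c "
from h import *
o=sensors.get_obs();print(o['tool_pos'],o['tool_rot'])
s=snap('scene','s3');w=snap('wrist','w3')
a=cv2.resize(s['image'][160:300,300:440],(420,420),interpolation=cv2.INTER_CUBIC)
b=cv2.resize(w['image'],(380,285))
m=np.zeros((600,800,3),np.uint8);m[:420,:420]=a;m[:285,420:]=b
t=snap('top','t3');c=cv2.resize(t['image'][155:260,75:200],(380,315),interpolation=cv2.INTER_CUBIC);m[285:,420:]=c
cv2.imwrite('pics/m3.png',m[:,:,::-1])
e=o['tool_pos']-[0,0,.0204]
print('eye',proj(s,e),'pred seat,tip',proj(s,[[.524,.1855,.24],[.5186,.1601,.267]]),proj(w,[[.5186,.1601,.267]]),proj(t,[[.5186,.1601,.267]]))
"
```

```text
[0.50675931 0.10095481 0.31045533] [-1.79999475e+02  2.73545703e-02  7.79233731e+01]
eye [[335.62673917 177.50201704]] pred seat,tip [[363.51656162 196.50165749]
 [355.89171935 188.40009279]] [[255.08143502 136.77667363]] [[156.95925145 186.21931157]]
```

View pics/m3.png

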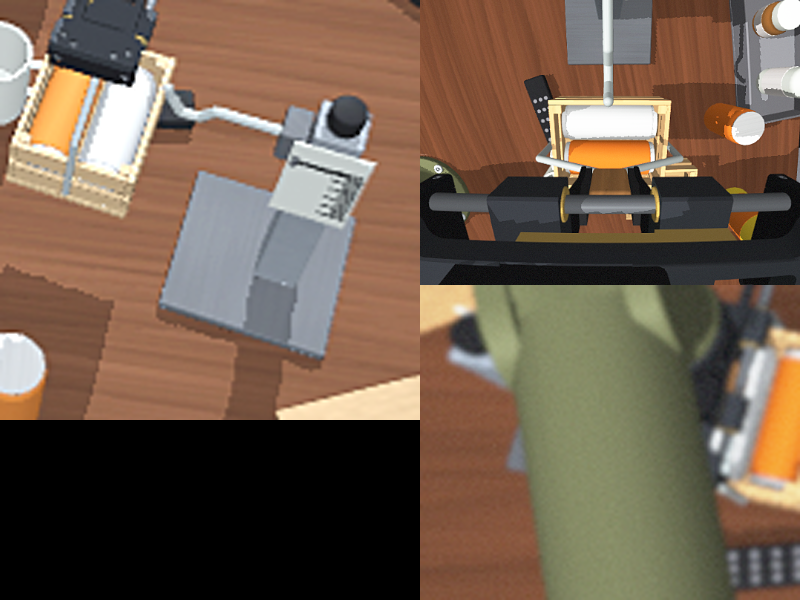

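The hook tip is at (166,85) in the scene crop, which is (355.3,188.3) native against (355.9,188.4) predicted. In the wrist crop it is at (607,100), native (252.6,134.7) against (255.1,136.8). The crate hangs upright. I'll refine the arm line from the wrist image by code.

```bash
python3 -c "
from h import *
w=load('w3');g=w['image'].astype(int)
P=[]
for v in range(4,150,8):
    r=g[v,215:290];m=(r.min(1)>120)&(np.ptp(r,axis=1)<45)
    x=np.where(m)[0]
    if len(x):
        print(v,x.min()+215,x.max()+215,len(x), np.round(onz(w,x.mean()+215,v,.248),4))
print(w['fx'])
"
```

```text
4 215 259 29 [0.5262 0.2491 0.248 ]
12 215 259 37 [0.5233 0.2446 0.248 ]
20 215 259 38 [0.5221 0.2396 0.248 ]
28 215 289 74 [0.5317 0.2323 0.248 ]
36 215 289 73 [0.5307 0.2273 0.248 ]
44 215 289 73 [0.5296 0.2222 0.248 ]
52 215 289 73 [0.5285 0.217  0.248 ]
60 215 289 71 [0.5268 0.2119 0.248 ]
68 215 289 74 [0.5262 0.2066 0.248 ]
76 215 289 73 [0.5247 0.2013 0.248 ]
84 215 289 70 [0.5233 0.196  0.248 ]
92 247 259 13 [0.5235 0.1903 0.248 ]
100 248 259 12 [0.5226 0.1847 0.248 ]
108 248 259 12 [0.5215 0.1792 0.248 ]
116 248 259 12 [0.5202 0.1735 0.248 ]
124 247 259 13 [0.5186 0.1679 0.248 ]
132 247 258 12 [0.517  0.1622 0.248 ]
140 248 259 12 [0.5165 0.1561 0.248 ]
148 215 289 75 [0.5141 0.1504 0.248 ]
282.2939675337579
```

```bash
python3 -c "
from h import *
w=load('w3');g=w['image'].astype(int);P=[]
for v in range(4,124,6):
    r=g[v,235:275];x=np.where(r.min(1)>185)[0]
    if 5<len(x)<20:P.append(onz(w,x.mean()+235,v,.248)[:2])
P=np.array(P);print(len(P),np.round(P[::3],4));k=np.polyfit(P[:,1],P[:,0],1);print(90-np.degrees(np.arctan(k[0])),np.polyval(k,.1855))
rel([.5228,.1855,.311],78);o=sensors.get_obs();print(o['tool_pos'],o['force'])
"
```

```text
17 [[0.5343 0.2474]
 [0.5319 0.2362]
 [0.5295 0.2249]
 [0.5269 0.2133]
 [0.5233 0.2016]
 [0.5216 0.185 ]]
78.07733390311697 0.5211396835526078
shift mm [85.8 -1.9 -0.5] rot [ 0.      0.0002 -0.0011]
[0.50676393 0.10122731 0.31050146] [ 0.22810002  0.36516503 -2.36437377]
```

Call:
{"op": "drive_tool", "data": {
  "moves": [
    {"x":3,"y":0,"z":0,"rx":0,"ry":0,"rz":0,"fingers":1},
    {"x":9,"y":0,"z":0,"rx":0,"ry":0,"rz":0,"fingers":1},
    {"x":18,"y":0,"z":0,"rx":0,"ry":0,"rz":0,"fingers":1},
    {"x":28,"y":-0.8,"z":0,"rx":0,"ry":0,"rz":0,"fingers":1},
    {"x":38,"y":-1.2,"z":0,"rx":0,"ry":0,"rz":0,"fingers":1},
    {"x":48,"y":-1.5,"z":0,"rx":0,"ry":0,"rz":0,"fingers":1},
    {"x":58,"y":-2,"z":0,"rx":0,"ry":0,"rz":0,"fingers":1},
    {"x":68,"y":-2.3,"z":0,"rx":0,"ry":0,"rz":0,"fingers":1},
    {"x":76,"y":-2.5,"z":0,"rx":0,"ry":0,"rz":0,"fingers":1},
    {"x":82,"y":-2.5,"z":0,"rx":0,"ry":0,"rz":0,"fingers":1},
    {"x":86,"y":-2.5,"z":0,"rx":0,"ry":0,"rz":0,"fingers":1},
    {"x":86,"y":-2.5,"z":0,"rx":0,"ry":0,"rz":0,"fingers":1},
    {"x":86,"y":-2.5,"z":0,"rx":0,"ry":0,"rz":0,"fingers":1}
  ]
}}

```text
time_s: 9.72
tool_pos: [0.5221, 0.1861, 0.3105]
tool_rot: [180.0, 0.0, 78.0]
force: [-0.3, -0.7, -2.9]
grip_width: 0.0295
grasp_force: 30.0
```

```bash
python3 -c "
from h import *
F=[]
s=snap('scene','s4');w=snap('wrist','w4')
for i in range(6):vision.read_camera('wrist');F.append(sensors.get_obs()['force'])
F=np.array(F);print(F[:,2].round(2),F.mean(0))
o=sensors.get_obs();print(o['tool_pos'],o['tool_rot'])
a=cv2.resize(s['image'][140:260,310:430],(450,450),interpolation=cv2.INTER_CUBIC)
b=cv2.resize(w['image'][80:240,180:310],(350,430),interpolation=cv2.INTER_CUBIC)
m=np.zeros((450,800,3),np.uint8);m[:,:450]=a;m[:430,450:]=b
cv2.imwrite('pics/m4.png',m[:,:,::-1])
"
```

```text
[-2.05 -3.17 -3.8  -2.92 -2.92 -2.29] [-0.07535147 -0.29313272 -2.85672894]
[0.52209015 0.18640886 0.3105382 ] [1.79995896e+02 6.26214957e-03 7.79875898e+01]
```

View pics/m4.png

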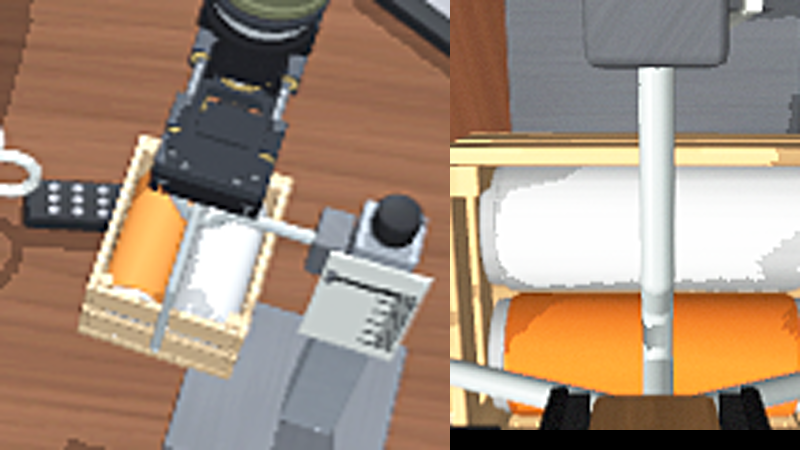

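The bail is over the pocket with the hook centred under it: the arm is at x≈656 in the wrist crop, between the fingers at 570 and 740. The force noise is large, so I'll average readings. Lowering now, slowly near contact.

Call:
{"op": "drive_tool", "data": {
  "moves": [
    {"x":0,"y":0,"z":2,"rx":0,"ry":0,"rz":0,"fingers":1},
    {"x":0,"y":0,"z":6,"rx":0,"ry":0,"rz":0,"fingers":1},
    {"x":0,"y":0,"z":10,"rx":0,"ry":0,"rz":0,"fingers":1},
    {"x":0,"y":0,"z":14,"rx":0,"ry":0,"rz":0,"fingers":1},
    {"x":0,"y":0,"z":18,"rx":0,"ry":0,"rz":0,"fingers":1},
    {"x":0,"y":0,"z":22,"rx":0,"ry":0,"rz":0,"fingers":1},
    {"x":0,"y":0,"z":26,"rx":0,"ry":0,"rz":0,"fingers":1},
    {"x":0,"y":0,"z":30,"rx":0,"ry":0,"rz":0,"fingers":1},
    {"x":0,"y":0,"z":33,"rx":0,"ry":0,"rz":0,"fingers":1},
    {"x":0,"y":0,"z":35,"rx":0,"ry":0,"rz":0,"fingers":1},
    {"x":0,"y":0,"z":37,"rx":0,"ry":0,"rz":0,"fingers":1},
    {"x":0,"y":0,"z":39,"rx":0,"ry":0,"rz":0,"fingers":1},
    {"x":0,"y":0,"z":40,"rx":0,"ry":0,"rz":0,"fingers":1},
    {"x":0,"y":0,"z":40,"rx":0,"ry":0,"rz":0,"fingers":1}
  ]
}}

```text
time_s: 11.88
tool_pos: [0.5221, 0.1865, 0.2705]
tool_rot: [-180.0, 0.0, 78.0]
force: [-1.1, 0.6, -1.8]
grip_width: 0.0299
grasp_force: 30.0
```

```bash
cat >> h.py <<'E'
def avg(n):
    F=[];Q=[]
    for i in range(n):
        vision.read_camera('wrist');o=sensors.get_obs();F.append(o['force']);Q.append(o['effort'])
    F=np.array(F);print('F',F.mean(0).round(3),'sd',F.std(0).round(2),'eff',np.mean(Q,0).round(3),np.std(Q,0).round(3),'pos',o['tool_pos'].round(4),'w',o['grip_width'],o['grasp_force'],'t',o['time_s'])
E
python3 -c "
from h import *
avg(30)"
```

```text
F [-0.026  0.012 -2.771] sd [0.51 0.5  0.53] eff [ 0.0000e+00 -3.2584e+01 -4.0630e+00 -3.2712e+01 -6.2000e-02 -1.2000e-02
 -0.0000e+00] [0.002 0.015 0.004 0.016 0.    0.001 0.   ] pos [0.5221 0.1865 0.2705] w 0.030175661466565255 29.979723296128213 t 13.375
```

Call:
{"op": "drive_tool", "data": {
  "moves": [
    {"x":0,"y":0,"z":2,"rx":0,"ry":0,"rz":0,"fingers":1},
    {"x":0,"y":0,"z":4,"rx":0,"ry":0,"rz":0,"fingers":1},
    {"x":0,"y":0,"z":6,"rx":0,"ry":0,"rz":0,"fingers":1},
    {"x":0,"y":0,"z":7.5,"rx":0,"ry":0,"rz":0,"fingers":1},
    {"x":0,"y":0,"z":9,"rx":0,"ry":0,"rz":0,"fingers":1},
    {"x":0,"y":0,"z":10.5,"rx":0,"ry":0,"rz":0,"fingers":1},
    {"x":0,"y":0,"z":12,"rx":0,"ry":0,"rz":0,"fingers":1},
    {"x":0,"y":0,"z":13.5,"rx":0,"ry":0,"rz":0,"fingers":1},
    {"x":0,"y":0,"z":15,"rx":0,"ry":0,"rz":0,"fingers":1},
    {"x":0,"y":0,"z":16.5,"rx":0,"ry":0,"rz":0,"fingers":1},
    {"x":0,"y":0,"z":18,"rx":0,"ry":0,"rz":0,"fingers":1},
    {"x":0,"y":0,"z":19.5,"rx":0,"ry":0,"rz":0,"fingers":1},
    {"x":0,"y":0,"z":21,"rx":0,"ry":0,"rz":0,"fingers":1},
    {"x":0,"y":0,"z":22,"rx":0,"ry":0,"rz":0,"fingers":1},
    {"x":0,"y":0,"z":22,"rx":0,"ry":0,"rz":0,"fingers":1}
  ]
}}

```text
time_s: 15.25
tool_pos: [0.5221, 0.1865, 0.2485]
tool_rot: [180.0, 0.0, 78.0]
force: [-0.4, 0.6, -1.1]
grip_width: 0.0299
grasp_force: 30.0
```

```bash
python3 -c "
from h import *
avg(20)
s=snap('scene','s5');w=snap('wrist','w5')
a=cv2.resize(s['image'][140:260,310:430],(450,450),interpolation=cv2.INTER_CUBIC)
b=cv2.resize(w['image'][80:240,180:310],(350,430),interpolation=cv2.INTER_CUBIC)
m=np.zeros((450,800,3),np.uint8);m[:,:450]=a;m[:430,450:]=b
cv2.imwrite('pics/m5.png',m[:,:,::-1])"
```

```text
F [-0.015  0.213 -1.154] sd [0.57 0.42 0.42] eff [ 1.3400e-01 -3.2291e+01 -4.0800e+00 -3.1651e+01  1.6000e-02  1.7000e-02
 -0.0000e+00] [0.015 0.014 0.013 0.025 0.006 0.025 0.   ] pos [0.5221 0.1865 0.2485] w 0.029943736800717023 29.979256144724786 t 16.25
```

View pics/m5.png

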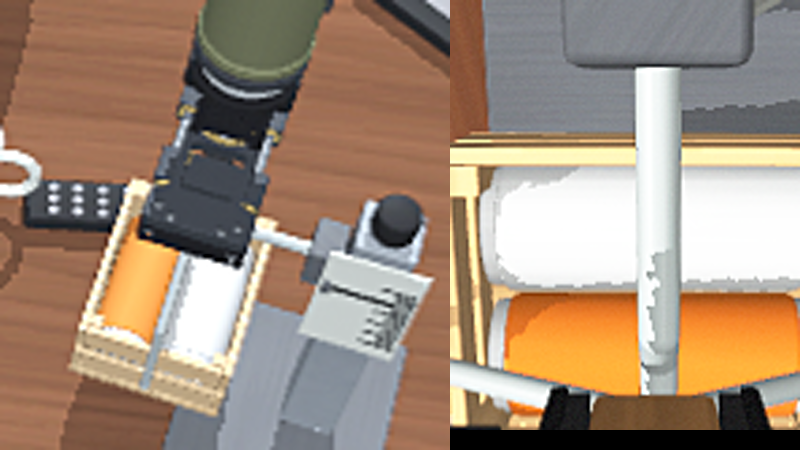

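The pointer has moved down with the bail in the hook, the crate is straight, and the remaining load on the gripper is about 1.15 N, roughly 10 mm of travel. Lowering further.

Call:
{"op": "drive_tool", "data": {
  "moves": [
    {"x":0,"y":0,"z":1,"rx":0,"ry":0,"rz":0,"fingers":1},
    {"x":0,"y":0,"z":2.2,"rx":0,"ry":0,"rz":0,"fingers":1},
    {"x":0,"y":0,"z":3.5,"rx":0,"ry":0,"rz":0,"fingers":1},
    {"x":0,"y":0,"z":5,"rx":0,"ry":0,"rz":0,"fingers":1},
    {"x":0,"y":0,"z":6.5,"rx":0,"ry":0,"rz":0,"fingers":1},
    {"x":0,"y":0,"z":8,"rx":0,"ry":0,"rz":0,"fingers":1},
    {"x":0,"y":0,"z":9,"rx":0,"ry":0,"rz":0,"fingers":1},
    {"x":0,"y":0,"z":10,"rx":0,"ry":0,"rz":0,"fingers":1},
    {"x":0,"y":0,"z":10,"rx":0,"ry":0,"rz":0,"fingers":1},
    {"x":0,"y":0,"z":10,"rx":0,"ry":0,"rz":0,"fingers":1}
  ]
}}

```text
time_s: 17.6
tool_pos: [0.5221, 0.1865, 0.2386]
tool_rot: [180.0, 0.0, 78.0]
force: [0.3, 0.1, -1.0]
grip_width: 0.0297
grasp_force: 30.0
```

```bash
python3 -c "
from h import *
avg(60)"
```

```text
F [ 0.16   0.543 -0.111] sd [0.45 0.55 0.48] eff [ 2.4700e-01 -3.2021e+01 -4.0220e+00 -3.0854e+01  6.9000e-02  1.1800e-01
 -2.0000e-03] [0.018 0.003 0.018 0.041 0.007 0.033 0.001] pos [0.5221 0.1865 0.2385] w 0.029786715905197596 29.978784956037998 t 20.6
```

Call:
{"op": "drive_tool", "data": {
  "moves": [
    {"x":0.5,"y":0,"z":0.5,"rx":0,"ry":0,"rz":0,"fingers":1},
    {"x":1,"y":0,"z":1,"rx":0,"ry":0,"rz":0,"fingers":1},
    {"x":1,"y":0,"z":1,"rx":0,"ry":0,"rz":0,"fingers":1},
    {"x":1,"y":0,"z":1,"rx":0,"ry":0,"rz":0,"fingers":1}
  ],
  "force": 15
}}

```text
time_s: 21.1
tool_pos: [0.5225, 0.187, 0.2375]
tool_rot: [180.0, 0.0, 78.0]
force: [1.0, -1.8, -0.5]
grip_width: 0.0298
grasp_force: 15.0
```

Call:
{"op": "drive_tool", "data": {
  "moves": [
    {"x":0,"y":0,"z":0,"rx":0,"ry":0,"rz":0,"fingers":1},
    {"x":0,"y":0,"z":0,"rx":0,"ry":0,"rz":0,"fingers":1},
    {"x":0,"y":0,"z":0,"rx":0,"ry":0,"rz":0,"fingers":1}
  ],
  "force": 3
}}

```text
time_s: 21.48
tool_pos: [0.5225, 0.1874, 0.2376]
tool_rot: [180.0, 0.0, 78.0]
force: [0.6, -2.0, -0.2]
grip_width: 0.0298
grasp_force: 3.0
```

```bash
python3 -c "
from h import *
avg(40)"
```

```text
F [ 2.459 -1.312 -0.049] sd [0.64 0.53 0.46] eff [-1.1710e+00 -3.1988e+01 -5.5070e+00 -3.0026e+01 -9.7100e-01  5.4800e-01
 -7.0000e-03] [0.049 0.014 0.051 0.136 0.049 0.097 0.002] pos [0.5223 0.1875 0.2375] w 0.029874314580254774 3.0090376955922693 t 23.475
```

```bash
python3 -c "
from h import *
o=sensors.get_obs();print(o['time_s'],o['qpos'].round(2),o['wrist_torque'],o['force'])
s=snap('scene','s6');w=snap('wrist','w6')
print('cam',-np.array(w['R']).T@w['t'])
a=cv2.resize(s['image'][140:260,310:430],(450,450),interpolation=cv2.INTER_CUBIC)
b=cv2.resize(w['image'][80:240,180:310],(350,430),interpolation=cv2.INTER_CUBIC)
m=np.zeros((450,800,3),np.uint8);m[:,:450]=a;m[:430,450:]=b
cv2.imwrite('pics/m6.png',m[:,:,::-1])
avg(10);avg(10)"
```

```text
23.475 [ 19.7   10.91 -47.29  94.96   8.19  77.72 -40.82] [-0.32359706 -0.73465886 -0.0029864 ] [ 2.79372903 -0.88909991 -0.53672039]
cam [0.53820837 0.26573588 0.39216242]
F [ 2.638 -1.319 -0.148] sd [0.41 0.44 0.48] eff [-1.1620e+00 -3.1975e+01 -5.5000e+00 -2.9896e+01 -9.8300e-01  6.4600e-01
 -9.0000e-03] [0.005 0.001 0.005 0.001 0.003 0.002 0.   ] pos [0.5223 0.1875 0.2375] w 0.03014806547088456 3.009056589799002 t 24.075
F [ 2.392 -1.209  0.137] sd [0.45 0.49 0.51] eff [-1.1480e+00 -3.1976e+01 -5.4850e+00 -2.9892e+01 -9.7400e-01  6.5100e-01
 -9.0000e-03] [0.004 0.    0.004 0.001 0.002 0.001 0.   ] pos [0.5223 0.1875 0.2375] w 0.030244882416343162 3.0089405842591077 t 24.575
```

View pics/m6.png

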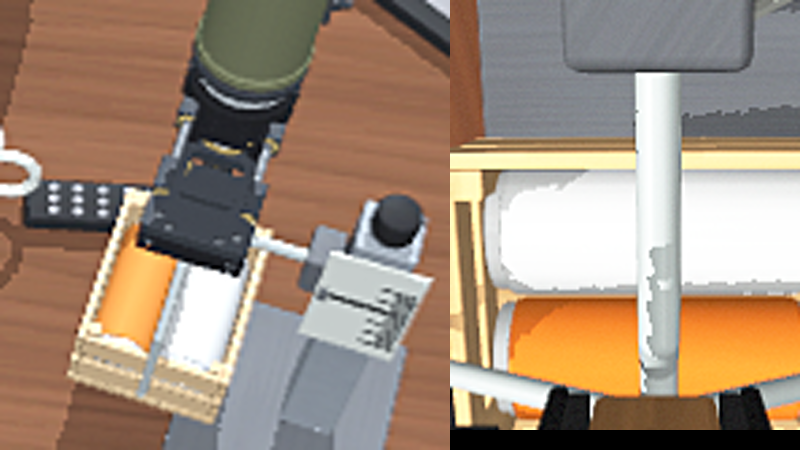

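The bail is still seated, and the vertical load on the gripper is about 0 N. There is a sideways force of about 2.7 N along tool +y, so I'll relieve that before opening.

Call:
{"op": "drive_tool", "data": {
  "moves": [
    {"x":-0.2,"y":0.4,"z":0,"rx":0,"ry":0,"rz":0,"fingers":1},
    {"x":-0.3,"y":0.8,"z":0,"rx":0,"ry":0,"rz":0,"fingers":1},
    {"x":-0.3,"y":0.8,"z":0,"rx":0,"ry":0,"rz":0,"fingers":1},
    {"x":-0.3,"y":0.8,"z":0,"rx":0,"ry":0,"rz":0,"fingers":1}
  ]
}}

```text
time_s: 25.08
tool_pos: [0.5226, 0.1873, 0.2374]
tool_rot: [-179.9, 0.0, 78.0]
force: [0.5, 0.4, -0.3]
grip_width: 0.0301
grasp_force: 3.0
```

```bash
python3 -c "
from h import *
avg(12)"
```

```text
Traceback (most recent call last):
  File "h.py", line 28, in avg
    vision.read_camera('wrist');o=sensors.get_obs();F.append(o['force']);Q.append(o['effort'])
    ~~~~~~~~~~~~~~~~~~^^^^^^^^^
ValueError: 200 camera calls are used up
```

The camera calls are used up, so I'll average from drive readings instead.

Call:
{"op": "drive_tool", "data": {
  "moves": [
    {"x":0,"y":0,"z":0,"rx":0,"ry":0,"rz":0,"fingers":1}
  ]
}}

```text
time_s: 25.75
tool_pos: [0.5229, 0.1872, 0.2375]
tool_rot: [-180.0, -0.0, 78.0]
force: [-0.4, -0.1, -0.2]
grip_width: 0.03
grasp_force: 3.0
```

Call:
{"op": "drive_tool", "data": {
  "moves": [
    {"x":0,"y":0,"z":0,"rx":0,"ry":0,"rz":0,"fingers":1}
  ]
}}

```text
time_s: 25.88
tool_pos: [0.523, 0.1871, 0.2375]
tool_rot: [-180.0, -0.0, 78.0]
force: [-0.2, 1.0, 0.1]
grip_width: 0.0298
grasp_force: 3.0
```

Call:
{"op": "drive_tool", "data": {
  "moves": [
    {"x":0,"y":0,"z":0,"rx":0,"ry":0,"rz":0,"fingers":1}
  ]
}}

```text
time_s: 26.0
tool_pos: [0.523, 0.1871, 0.2375]
tool_rot: [-180.0, -0.0, 78.0]
force: [-1.0, 2.1, -0.4]
grip_width: 0.0299
grasp_force: 3.0
```

Call:
{"op": "drive_tool", "data": {
  "moves": [
    {"x":0,"y":0,"z":0,"rx":0,"ry":0,"rz":0,"fingers":1}
  ]
}}

```text
time_s: 26.12
tool_pos: [0.523, 0.1871, 0.2375]
tool_rot: [-180.0, -0.0, 78.0]
force: [-0.9, 0.7, 0.3]
grip_width: 0.0297
grasp_force: 3.0
```

Call:
{"op": "drive_tool", "data": {
  "moves": [
    {"x":0,"y":0,"z":0,"rx":0,"ry":0,"rz":0,"fingers":1}
  ]
}}

```text
time_s: 26.25
tool_pos: [0.523, 0.1871, 0.2375]
tool_rot: [-180.0, 0.0, 78.0]
force: [-0.2, 1.5, -0.4]
grip_width: 0.0302
grasp_force: 3.0
```

Call:
{"op": "drive_tool", "data": {
  "moves": [
    {"x":0,"y":0,"z":0,"rx":0,"ry":0,"rz":0,"fingers":1}
  ]
}}

```text
time_s: 26.38
tool_pos: [0.523, 0.1871, 0.2375]
tool_rot: [-180.0, 0.0, 78.0]
force: [-1.1, 0.8, -0.1]
grip_width: 0.0303
grasp_force: 3.0
```

```bash
python3 -c "
from h import *
o=sensors.get_obs();print(o['effort'].round(3),o['tool_pos'],o['wrist_torque'])"
```

```text
[ 4.5700e-01 -3.2199e+01 -3.8800e+00 -3.1017e+01  2.3700e-01 -1.9000e-02
  1.0000e-03] [0.52299569 0.18706704 0.23751068] [ 0.14342818 -0.00872917  0.0138539 ]
```

Balanced: Fz is about -0.1 N and the sideways forces are small. Opening gradually through the contact width (closure about 0.31).

Call:
{"op": "drive_tool", "data": {
  "moves": [
    {"x":0,"y":0,"z":0,"rx":0,"ry":0,"rz":0,"fingers":0.36},
    {"x":0,"y":0,"z":0,"rx":0,"ry":0,"rz":0,"fingers":0.34},
    {"x":0,"y":0,"z":0,"rx":0,"ry":0,"rz":0,"fingers":0.33}
  ]
}}

```text
time_s: 26.75
tool_pos: [0.523, 0.187, 0.2375]
tool_rot: [-180.0, 0.0, 78.0]
force: [0.6, 1.0, -0.8]
grip_width: 0.03
grasp_force: 3.0
```

Call:
{"op": "drive_tool", "data": {
  "moves": [
    {"x":0,"y":0,"z":0,"rx":0,"ry":0,"rz":0,"fingers":0.325},
    {"x":0,"y":0,"z":0,"rx":0,"ry":0,"rz":0,"fingers":0.32}
  ]
}}

```text
time_s: 27.0
tool_pos: [0.523, 0.187, 0.2375]
tool_rot: [180.0, 0.0, 78.0]
force: [-0.1, 1.1, -0.0]
grip_width: 0.0301
grasp_force: 3.0
```

Call:
{"op": "drive_tool", "data": {
  "moves": [
    {"x":0,"y":0,"z":0,"rx":0,"ry":0,"rz":0,"fingers":0.315},
    {"x":0,"y":0,"z":0,"rx":0,"ry":0,"rz":0,"fingers":0.31}
  ]
}}

```text
time_s: 27.25
tool_pos: [0.5231, 0.1868, 0.2375]
tool_rot: [180.0, 0.0, 78.0]
force: [0.3, 0.2, -0.2]
grip_width: 0.0299
grasp_force: 0.4
```

Call:
{"op": "drive_tool", "data": {
  "moves": [
    {"x":0,"y":0,"z":0,"rx":0,"ry":0,"rz":0,"fingers":0.305},
    {"x":0,"y":0,"z":0,"rx":0,"ry":0,"rz":0,"fingers":0.3}
  ]
}}

```text
time_s: 27.5
tool_pos: [0.5231, 0.1868, 0.2375]
tool_rot: [180.0, 0.0, 78.0]
force: [-0.4, -0.5, -0.2]
grip_width: 0.0305
grasp_force: 0.1
```

Call:
{"op": "drive_tool", "data": {
  "moves": [
    {"x":0,"y":0,"z":0,"rx":0,"ry":0,"rz":0,"fingers":0.29},
    {"x":0,"y":0,"z":0,"rx":0,"ry":0,"rz":0,"fingers":0.28}
  ]
}}

```text
time_s: 27.75
tool_pos: [0.5231, 0.1869, 0.2375]
tool_rot: [180.0, 0.0, 78.0]
force: [0.8, 0.0, -0.2]
grip_width: 0.0312
grasp_force: 0.0
```

Call:
{"op": "drive_tool", "data": {
  "moves": [
    {"x":0,"y":0,"z":0,"rx":0,"ry":0,"rz":0,"fingers":0.2},
    {"x":0,"y":0,"z":0,"rx":0,"ry":0,"rz":0,"fingers":0.1},
    {"x":0,"y":0,"z":0,"rx":0,"ry":0,"rz":0,"fingers":-0.1},
    {"x":0,"y":0,"z":0,"rx":0,"ry":0,"rz":0,"fingers":-0.4},
    {"x":0,"y":0,"z":0,"rx":0,"ry":0,"rz":0,"fingers":-0.5},
    {"x":0,"y":0,"z":0,"rx":0,"ry":0,"rz":0,"fingers":-0.5},
    {"x":0,"y":0,"z":-4,"rx":0,"ry":0,"rz":0,"fingers":-0.5},
    {"x":0,"y":0,"z":-10,"rx":0,"ry":0,"rz":0,"fingers":-0.5},
    {"x":0,"y":0,"z":-18,"rx":0,"ry":0,"rz":0,"fingers":-0.5},
    {"x":0,"y":0,"z":-28,"rx":0,"ry":0,"rz":0,"fingers":-0.5},
    {"x":0,"y":0,"z":-40,"rx":0,"ry":0,"rz":0,"fingers":-0.5},
    {"x":0,"y":0,"z":-55,"rx":0,"ry":0,"rz":0,"fingers":-0.5},
    {"x":0,"y":0,"z":-70,"rx":0,"ry":0,"rz":0,"fingers":-0.5},
    {"x":0,"y":0,"z":-90,"rx":0,"ry":0,"rz":0,"fingers":-0.5},
    {"x":0,"y":0,"z":-110,"rx":0,"ry":0,"rz":0,"fingers":-0.5},
    {"x":0,"y":0,"z":-130,"rx":0,"ry":0,"rz":0,"fingers":-0.5},
    {"x":0,"y":0,"z":-150,"rx":0,"ry":0,"rz":0,"fingers":-0.5},
    {"x":0,"y":0,"z":-150,"rx":0,"ry":0,"rz":0,"fingers":-0.5}
  ]
}}

```text
time_s: 30.0
tool_pos: [0.5236, 0.1876, 0.3894]
tool_rot: [179.8, -0.1, 78.0]
force: [0.2, -0.3, -0.5]
grip_width: 0.0653
grasp_force: 0.0
```

Call:
{"op": "drive_tool", "data": {
  "moves": [
    {"x":0,"y":0,"z":0,"rx":0,"ry":0,"rz":0,"fingers":-0.5},
    {"x":0,"y":0,"z":0,"rx":0,"ry":0,"rz":0,"fingers":-0.5},
    {"x":0,"y":0,"z":0,"rx":0,"ry":0,"rz":0,"fingers":-0.5},
    {"x":0,"y":0,"z":0,"rx":0,"ry":0,"rz":0,"fingers":-0.5},
    {"x":0,"y":0,"z":0,"rx":0,"ry":0,"rz":0,"fingers":-0.5},
    {"x":0,"y":0,"z":0,"rx":0,"ry":0,"rz":0,"fingers":-0.5},
    {"x":0,"y":0,"z":0,"rx":0,"ry":0,"rz":0,"fingers":-0.5},
    {"x":0,"y":0,"z":0,"rx":0,"ry":0,"rz":0,"fingers":-0.5},
    {"x":0,"y":0,"z":0,"rx":0,"ry":0,"rz":0,"fingers":-0.5},
    {"x":0,"y":0,"z":0,"rx":0,"ry":0,"rz":0,"fingers":-0.5},
    {"x":0,"y":0,"z":0,"rx":0,"ry":0,"rz":0,"fingers":-0.5},
    {"x":0,"y":0,"z":0,"rx":0,"ry":0,"rz":0,"fingers":-0.5},
    {"x":0,"y":0,"z":0,"rx":0,"ry":0,"rz":0,"fingers":-0.5},
    {"x":0,"y":0,"z":0,"rx":0,"ry":0,"rz":0,"fingers":-0.5},
    {"x":0,"y":0,"z":0,"rx":0,"ry":0,"rz":0,"fingers":-0.5},
    {"x":0,"y":0,"z":0,"rx":0,"ry":0,"rz":0,"fingers":-0.5},
    {"x":0,"y":0,"z":0,"rx":0,"ry":0,"rz":0,"fingers":-0.5},
    {"x":0,"y":0,"z":0,"rx":0,"ry":0,"rz":0,"fingers":-0.5},
    {"x":0,"y":0,"z":0,"rx":0,"ry":0,"rz":0,"fingers":-0.5},
    {"x":0,"y":0,"z":0,"rx":0,"ry":0,"rz":0,"fingers":-0.5}
  ]
}}

```text
time_s: 32.5
tool_pos: [0.523, 0.187, 0.3875]
tool_rot: [180.0, 0.0, 78.0]
force: [0.4, 0.5, 0.5]
grip_width: 0.0651
grasp_force: 0.0
```

Call:
{"op": "drive_tool", "data": {
  "moves": [
    {"x":0,"y":0,"z":0,"rx":0,"ry":0,"rz":0,"fingers":-0.5},
    {"x":0,"y":0,"z":0,"rx":0,"ry":0,"rz":0,"fingers":-0.5},
    {"x":0,"y":0,"z":0,"rx":0,"ry":0,"rz":0,"fingers":-0.5},
    {"x":0,"y":0,"z":0,"rx":0,"ry":0,"rz":0,"fingers":-0.5},
    {"x":0,"y":0,"z":0,"rx":0,"ry":0,"rz":0,"fingers":-0.5},
    {"x":0,"y":0,"z":0,"rx":0,"ry":0,"rz":0,"fingers":-0.5},
    {"x":0,"y":0,"z":0,"rx":0,"ry":0,"rz":0,"fingers":-0.5},
    {"x":0,"y":0,"z":0,"rx":0,"ry":0,"rz":0,"fingers":-0.5},
    {"x":0,"y":0,"z":0,"rx":0,"ry":0,"rz":0,"fingers":-0.5},
    {"x":0,"y":0,"z":0,"rx":0,"ry":0,"rz":0,"fingers":-0.5},
    {"x":0,"y":0,"z":0,"rx":0,"ry":0,"rz":0,"fingers":-0.5},
    {"x":0,"y":0,"z":0,"rx":0,"ry":0,"rz":0,"fingers":-0.5},
    {"x":0,"y":0,"z":0,"rx":0,"ry":0,"rz":0,"fingers":-0.5},
    {"x":0,"y":0,"z":0,"rx":0,"ry":0,"rz":0,"fingers":-0.5},
    {"x":0,"y":0,"z":0,"rx":0,"ry":0,"rz":0,"fingers":-0.5},
    {"x":0,"y":0,"z":0,"rx":0,"ry":0,"rz":0,"fingers":-0.5},
    {"x":0,"y":0,"z":0,"rx":0,"ry":0,"rz":0,"fingers":-0.5},
    {"x":0,"y":0,"z":0,"rx":0,"ry":0,"rz":0,"fingers":-0.5},
    {"x":0,"y":0,"z":0,"rx":0,"ry":0,"rz":0,"fingers":-0.5},
    {"x":0,"y":0,"z":0,"rx":0,"ry":0,"rz":0,"fingers":-0.5}
  ]
}}

```text
time_s: 35.0
tool_pos: [0.523, 0.187, 0.3875]
tool_rot: [180.0, 0.0, 78.0]
force: [-0.0, 0.7, 0.4]
grip_width: 0.0655
grasp_force: 0.0
```

Call:
{"op": "drive_tool", "data": {
  "moves": [
    {"x":0,"y":0,"z":0,"rx":0,"ry":0,"rz":0,"fingers":-0.5},
    {"x":0,"y":0,"z":0,"rx":0,"ry":0,"rz":0,"fingers":-0.5},
    {"x":0,"y":0,"z":0,"rx":0,"ry":0,"rz":0,"fingers":-0.5},
    {"x":0,"y":0,"z":0,"rx":0,"ry":0,"rz":0,"fingers":-0.5},
    {"x":0,"y":0,"z":0,"rx":0,"ry":0,"rz":0,"fingers":-0.5},
    {"x":0,"y":0,"z":0,"rx":0,"ry":0,"rz":0,"fingers":-0.5},
    {"x":0,"y":0,"z":0,"rx":0,"ry":0,"rz":0,"fingers":-0.5},
    {"x":0,"y":0,"z":0,"rx":0,"ry":0,"rz":0,"fingers":-0.5},
    {"x":0,"y":0,"z":0,"rx":0,"ry":0,"rz":0,"fingers":-0.5},
    {"x":0,"y":0,"z":0,"rx":0,"ry":0,"rz":0,"fingers":-0.5},
    {"x":0,"y":0,"z":0,"rx":0,"ry":0,"rz":0,"fingers":-0.5},
    {"x":0,"y":0,"z":0,"rx":0,"ry":0,"rz":0,"fingers":-0.5},
    {"x":0,"y":0,"z":0,"rx":0,"ry":0,"rz":0,"fingers":-0.5},
    {"x":0,"y":0,"z":0,"rx":0,"ry":0,"rz":0,"fingers":-0.5},
    {"x":0,"y":0,"z":0,"rx":0,"ry":0,"rz":0,"fingers":-0.5},
    {"x":0,"y":0,"z":0,"rx":0,"ry":0,"rz":0,"fingers":-0.5},
    {"x":0,"y":0,"z":0,"rx":0,"ry":0,"rz":0,"fingers":-0.5},
    {"x":0,"y":0,"z":0,"rx":0,"ry":0,"rz":0,"fingers":-0.5},
    {"x":0,"y":0,"z":0,"rx":0,"ry":0,"rz":0,"fingers":-0.5},
    {"x":0,"y":0,"z":0,"rx":0,"ry":0,"rz":0,"fingers":-0.5}
  ]
}}

```text
time_s: 37.5
tool_pos: [0.523, 0.187, 0.3875]
tool_rot: [180.0, 0.0, 78.0]
force: [0.3, -0.3, -0.1]
grip_width: 0.0653
grasp_force: 0.0
```

```bash
python3 -c "
from h import *
print(sensors.get_obs()['time_s'],workorder.sign_off())"
```

```text
the job is handed in; nothing more can be done
37.5 None
```

The crate was hung on the scale hook, lowered slowly, let go at about zero load on the gripper, and the job was handed in at 37.5 s; I had used up the camera calls, so its final hang was not checked by picture, and no verdict came back.

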